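# Let the sweet-jar display lift down on its winch pawl

### The job

Two small display lifts stand raised on the shop counter. On the one that carries the round sweet jar, press down and hold the thumb pad at the pawl's tail so that the pawl lifts off the ratchet wheel, let the crank turn back slowly under the load until the platform is all the way down, then let go so that the pawl drops back; the jar must stay standing on the platform. Leave the other lift, with the square carton, up where it is.

Things in the scene. Friction and masses are not known exactly. Their poses are not given: they have to be found in the camera images.
- jar_pad (a point): Top centre of the level dark steel thumb pad (36 x 30 x 6 mm, 177 mm up) at the tail of the jar lift's pawl, a seesaw sticking out sideways (point -y) from the winch; mast 152 mm off along +y, platform beyond it. Pushed straight down it frees the ratchet after 7 mm and stops at 19 mm (12 to 16 mm is right; about 3 N). Springs back in 0.4 s. Empty below, free above; yaw within 12 degrees.
- jar_lift (a joint): How far (m) the jar lift's steel platform (120 x 118 mm) has come down: 0 raised, as at the start, 0.110 all the way down on its stops (its top then 34 mm above the counter). Geared to the crank (20 mm per rad), held by ratchet and pawl, a tooth every 12.6 mm. Pawl lifted, a built-in brake lets it down by itself at 15 to 35 mm/s; pawl dropped, it stops at the next tooth.
- sweet_jar: Round amber sweet jar with a white lid, 84 mm across, 130 mm tall, about 0.5 kg, standing loose in the middle of the jar lift's platform, beside the lift's square mast (290 mm tall). Origin at the centre of its underside, z up.
- box_lift (a joint): How far (m) the other lift's platform has come down: 0 raised, as at the start, 0.095 all the way down. This lift is built the same but carries a square brown carton, 75 x 75 x 115 mm, and must stay raised. Which lift stands left and which right changes.
There are look-alikes about, which are no part of the job. Leave any yellow look-alike of the sweet_jar alone.

How it is judged:
By the outcome, as a careful person would: the job done as asked, in the order asked, and still so for the second after the job is handed in, with the robot touching nothing.
It also fails if it takes over 38 s, if anything falls off the work surface, if the arm or the gripper's body presses on something with over 40 N, if the wrist force passes 120 N, or if a joint passes its speed limit or range.

### The arm

A 6-joint arm with a two-finger parallel gripper is mounted at the origin on the work surface. World frame = base frame: x ahead of the robot, y to its left, z up, the work surface at z = 0. Lengths are in m, angles in rad, forces in N, time in s.
With the tool pointing down it reaches from about 0.225 to 0.875 m from the base axis. Payload 3.4 kg.
Tool frame: the origin (TCP) lies midway between the tips of the shut fingers; the grasp point (between the pads) lies 19 mm behind it; z points along the fingers, y is the direction in which the jaws open and shut (so a half turn about z gives the same grasp; the last joint's range is limited). The gripper opens to 85 mm and grips with 20 to 120 N. Pads are 22 mm wide; open, the fingers measure 114 mm over their backs; the gripper's body (76 mm by 85 mm) begins 54 mm behind the grasp point. The pads swing forward as they close: fully open they stand 13 mm farther back than shut.
Start: joints at [-1.317, 0.276, 1.505, -0, 1.361, -0.121], TCP at [0.211, -0.535, 0.194] pointing down, gripper open.
Joint ranges: [-2.89, 2.89], [-0.75, 2.08], [0.22, 2.7], [-1.18, 4.32], [0.11, 2.71], [-2.7, 2.7]. Speed limits (rad/s): [2.57, 2.57, 3.14, 3.14, 3.14, 3.14].

### API

Orientations are given as a 3x3 rotation matrix whose columns are the frame's x, y, z axes.
In Python, from station import robot, viewer gives the robot as it stands.
- The arm moves only by the shell command python3 -m crank 'ROWS' [OPENING] [FORCE]. ROWS is JSON, a list of rows, each an object with "travel": the shift along the tool's x, y, z in m, a list of three; "angular": the turn, a rotation vector about the tool's x, y, z in rad, a list of three. In form: [{"travel": [dx, dy, dz], "angular": [ax, ay, az]}, ...]. A call has 1 to 12 rows; each row shifts and turns the commanded pose from where the row before left it, along the tool's axes as they then stand; what a row does not reach is not made up. A row lasts 1/12 s, in which the tool goes at most 41.7 mm and 7.16 degrees, less where a joint would pass 70% of its speed; a pose out of reach is approached as far as the arm can. A call is refused whole if a number of a shift passes 0.0417 or a number of a turn 0.125, either way. A call with a gripper value outside its range is refused whole. OPENING is the finger opening in m, from 0 to 0.0854, set as the call begins (- or left out, the last holds). The fingers move at their own pace and stop on an object; FORCE is the grip in N (left out, the last holds). Time passes only in rows, so rows that do not move let the fingers close. It gives the time, the measured TCP pose, the force and the opening at its end, in the units of the state.
- robot.get_state(): the state, without advancing time (a new reading comes with each control period).
- viewer.capture(name): name is "side" or "top" or "wrist"; returns the picture (400x640x3 uint8, red, green, blue); there is no depth.
- viewer.camera_info(name): a dict with "fx", "fy", "cx", "cy" (pixels), "origin" and "attitude" of the camera in the world. Camera axes: x right, y down, z forward; pixel columns grow to the right and rows downward; lengths in m; the calibration is good to about 2 mm. A picture is of the moment at which its call begins: read the wrist's pose just before it. camera_info takes no time and is no camera call; for the wrist camera it gives the pose at the moment of the call.
- robot.job_done(): hands the job in, once; it reports no verdict.
The state is a dict: "time": time; "qpos": joint angles; "dq": joint speeds; "tau": joint torques, N m; "tool_pos": TCP position; "eef_rot": TCP orientation; "contact_force": force on the tool from outside, world axes, zero at the start; "moment": the same for the moment, N m; "grip_width": finger opening in m.
Only numpy, scipy, OpenCV 4.12 (cv2) and the standard library are available. Lean on these libraries where they do the work, as an engineer would, in place of code of your own. Each camera call takes 0.05 s, during which the arm holds its last target. There are 200 camera calls.

## Working session

There is one attempt and no reset: what is moved stays moved. The work goes in short steps, Python scripts to look and compute and a shell command to move; the robot and the scene stay as the last step left them, time stands still between calls to the robot, and variables do not carry over. Pictures are saved under pics/ and viewed, about 8 in all and at most 12, crops included, and the job is handed in when it is done.

```bash
mkdir -p pics
cat > h.py <<'E'
import numpy as np,cv2
from station import robot,viewer
def snap(n,f):
    im=viewer.capture(n); cv2.imwrite('pics/'+f,im[:,:,::-1]); return im
def ray(n,u,v,z):
    c=viewer.camera_info(n); R=np.array(c['attitude']); o=np.array(c['origin'])
    d=R@np.array([(u-c['cx'])/c['fx'],(v-c['cy'])/c['fy'],1]); return o+d*(z-o[2])/d[2]
def proj(n,p):
    c=viewer.camera_info(n); q=np.array(c['attitude']).T@(np.array(p)-c['origin']); return c['fx']*q[0]/q[2]+c['cx'],c['fy']*q[1]/q[2]+c['cy']
E
python3 - <<'E'
from h import *
a=snap('top','top1.png');b=snap('side','side1.png')
cv2.imwrite('pics/both.png',cv2.resize(np.vstack([a,b]),(480*1,600))[:,:,::-1])
s=robot.get_state();print(s)
for n in('top','side'):print(viewer.camera_info(n))
E
```

```text
{'time': 0.1, 'qpos': array([-1.31699636e+00,  2.76569884e-01,  1.50603494e+00, -2.37366467e-05,
        1.36069077e+00, -1.21002626e-01]), 'dq': array([-0.00185342, -0.0014979 , -0.00424387,  0.00101259, -0.00062087,
       -0.00046483]), 'tau': array([ 1.02186030e-03, -4.17701375e+01, -2.46403706e+01, -1.16959186e-04,
        5.85603542e-03,  5.32456212e-06]), 'tool_pos': array([ 0.21034883, -0.53456094,  0.1931932 ]), 'eef_rot': array([[ 9.30578129e-01,  3.66093079e-01, -4.50052312e-04],
       [ 3.66093310e-01, -9.30576698e-01,  1.64255933e-03],
       [ 1.82521410e-04, -1.69329093e-03, -9.99998550e-01]]), 'contact_force': array([ 0.50145241, -0.08411071,  0.21351216]), 'moment': array([ 0.01561132,  0.01795091, -0.00167909]), 'grip_width': 0.08499287617347238}
{'fx': 483.5686724488356, 'fy': 483.5686724488356, 'cx': 315.43987187242476, 'cy': 201.29547558271656, 'origin': array([0.28413662, 0.04560919, 1.51178884]), 'attitude': array([[-0.08101164, -0.9710237 ,  0.22483345],
       [-0.99670511,  0.07982933, -0.01435975],
       [-0.00400465, -0.22525595, -0.97429139]])}
{'fx': 493.3711417078154, 'fy': 493.3711417078154, 'cx': 321.6152751642021, 'cy': 202.23353227163147, 'origin': array([0.36115467, 0.87239312, 0.95237987]), 'attitude': array([[-0.96850602, -0.17260073,  0.17945774],
       [-0.24895974,  0.68255219, -0.68712558],
       [-0.0038909 , -0.71016301, -0.70402653]])}
```

View pics/top1.png

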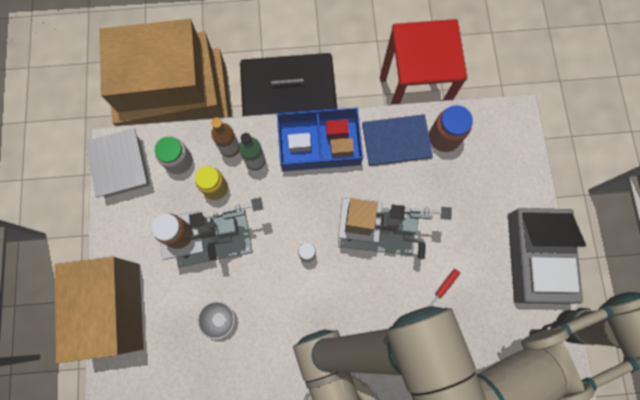

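View pics/side1.png

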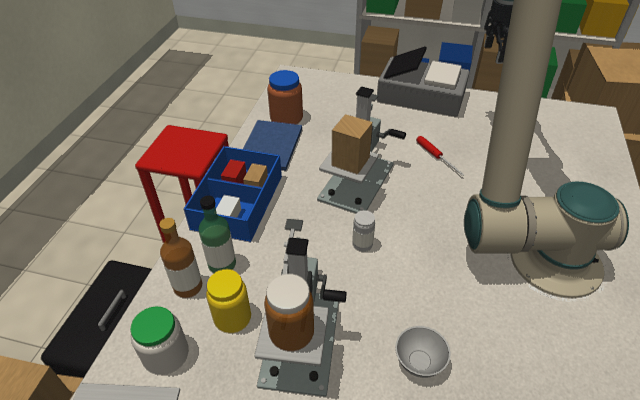

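The jar lift is on the left: white lid at (168,228) in the top view and (290,290) in the side view. The pad candidates in the top view are (257,204) and (267,228), and one of them may be a shadow. The carton lift's pad is near (446,213). The yellow jar at (209,181) is a look-alike. I'll check with a close crop.

Run:
```python
from h import *
a=cv2.imread('pics/top1.png')[165:285,140:300];b=cv2.imread('pics/side1.png')[205:355,230:390]
a=cv2.resize(a,None,fx=4,fy=4,interpolation=2)[:480];b=cv2.resize(b,None,fx=4,fy=4,interpolation=2)
cv2.imwrite('pics/c1.png',a)
b=cv2.imread('pics/side1.png')[205:315,260:360];cv2.imwrite('pics/c2.png',cv2.resize(b,None,fx=5,fy=5,interpolation=2))
for p in((257,204),(267,228)):
  q=ray('top',*p,.177);print(q,proj('side',q),ray('top',*p,0))
print(ray('side',294,224,.177))
print('lid',ray('top',168,227,.274))
```

```text
[0.59788347 0.19145359 0.177     ] (np.float64(295.1172452214353), np.float64(223.25722452410128)) [0.63948795 0.21079332 0.        ]
[0.52681489 0.16725675 0.177     ] (np.float64(330.0501836422485), np.float64(221.20295283050714)) [0.55899531 0.18338786 0.        ]
[0.59958119 0.19411423 0.177     ]
lid [0.53283714 0.41476614 0.274     ]
```

View pics/c1.png

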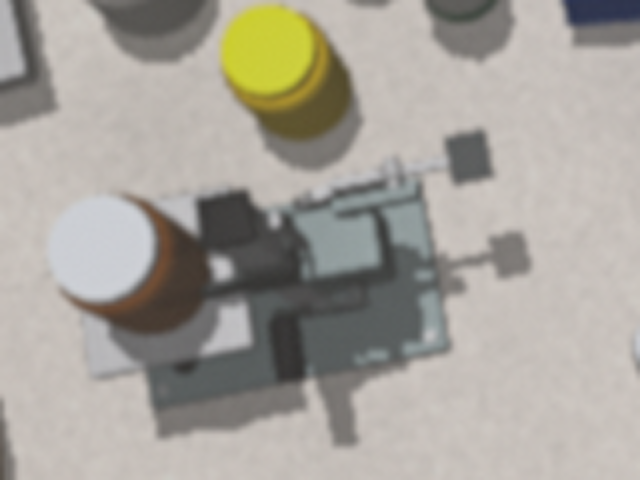

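View pics/c2.png

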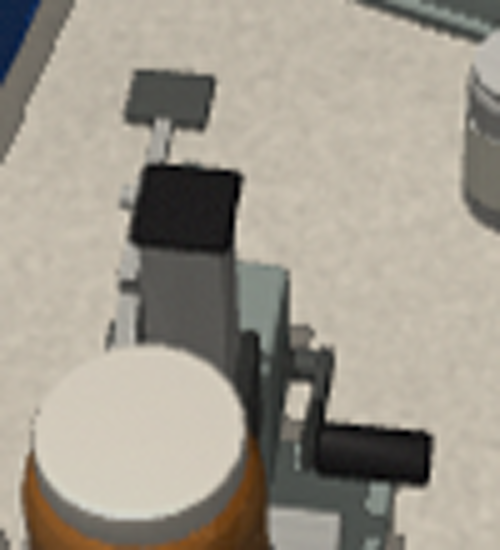

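The pad is at top (257,204) and side (294,225), which agree on (0.598, 0.192, 0.177) to within 3 mm. The spot at (267,228) is its shadow. I'll rise, shut the fingers and travel over.

```bash
python3 -m crank '[{"travel":[0,0,-0.035],"angular":[0,0,0]},{"travel":[0,0,-0.035],"angular":[0,0,0]},{"travel":[0,0,-0.035],"angular":[0,0,0]},{"travel":[0,0,-0.035],"angular":[0,0,0]},{"travel":[0,0,-0.035],"angular":[0,0,0]},{"travel":[0,0,-0.03],"angular":[0,0,0]},{"travel":[0.0298,-0.0254,0],"angular":[0,0,0]},{"travel":[0.0298,-0.0254,0],"angular":[0,0,0]},{"travel":[0.0298,-0.0254,0],"angular":[0,0,0]},{"travel":[0.0298,-0.0254,0],"angular":[0,0,0]},{"travel":[0.0298,-0.0254,0],"angular":[0,0,0]},{"travel":[0.0298,-0.0254,0],"angular":[0,0,0]}]' 0 40
python3 -m crank '[{"travel":[0.0298,-0.0254,0],"angular":[0,0,0]},{"travel":[0.0298,-0.0254,0],"angular":[0,0,0]},{"travel":[0.0298,-0.0254,0],"angular":[0,0,0]},{"travel":[0.0298,-0.0254,0],"angular":[0,0,0]},{"travel":[0.0298,-0.0254,0],"angular":[0,0,0]},{"travel":[0.0298,-0.0254,0],"angular":[0,0,0]},{"travel":[0.0298,-0.0254,0],"angular":[0,0,0]},{"travel":[0.0298,-0.0254,0],"angular":[0,0,0]},{"travel":[0.0298,-0.0254,0],"angular":[0,0,0]},{"travel":[0.0298,-0.0254,0],"angular":[0,0,0]},{"travel":[0.0298,-0.0254,0],"angular":[0,0,0]},{"travel":[0.0298,-0.0254,0],"angular":[0,0,0]}]'
python3 -m crank '[{"travel":[0.0298,-0.0254,0],"angular":[0,0,0]},{"travel":[0.0298,-0.0254,0],"angular":[0,0,0]},{"travel":[0,0,0.03],"angular":[0,0,0]},{"travel":[0,0,0.03],"angular":[0,0,0]},{"travel":[0,0,0],"angular":[0,0,0]},{"travel":[0,0,0],"angular":[0,0,0]}]'
python3 - <<'E'
from h import *
s=robot.get_state();print(s['time'],s['tool_pos'],s['eef_rot'],s['contact_force'],s['grip_width'])
print(proj('wrist',(.598,.192,.177)))
snap('wrist','w1.png')
E
```

```text
time: 1.1
tool_pos: [0.3214, -0.3259, 0.3986]
eef_rot: [[0.931, 0.365, -0.0], [0.365, -0.931, 0.001], [0.0, -0.001, -1.0]]
contact_force: [1.8, -0.3, 0.9]
grip_width: 0.0001
time: 2.1
tool_pos: [0.5426, 0.0887, 0.3986]
eef_rot: [[0.93, 0.366, -0.001], [0.366, -0.93, -0.0], [-0.001, 0.0, -1.0]]
contact_force: [0.1, -0.3, 0.6]
grip_width: 0.0002
time: 2.6
tool_pos: [0.578, 0.1558, 0.337]
eef_rot: [[0.93, 0.366, -0.005], [0.366, -0.93, -0.001], [-0.005, -0.001, -1.0]]
contact_force: [-0.3, -0.6, 1.8]
grip_width: -0.0
2.6 [0.57800788 0.15578413 0.3370491 ] [[ 9.30473557e-01  3.66321801e-01 -5.22477689e-03]
 [ 3.66322280e-01 -9.30487602e-01 -8.99485355e-04]
 [-5.19109122e-03 -1.07700485e-03 -9.99985946e-01]] [-0.34251503 -0.59131127  1.75468379] -8.38539097158644e-06
(np.float64(299.179247924381), np.float64(151.9989877449021))
```

View pics/w1.png

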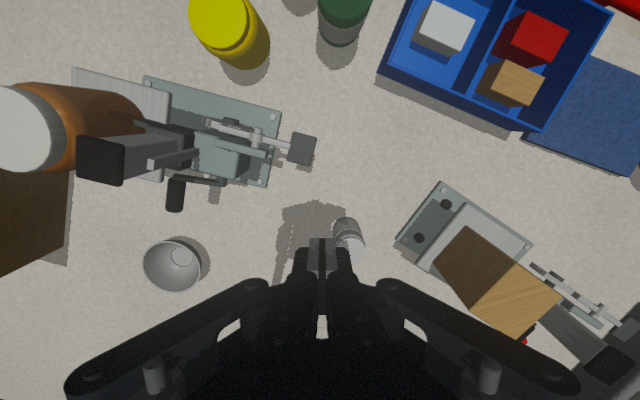

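The wrist view shows the jar lift's pad centre at (303,149) against a predicted (299,152), so the choice holds. I'll refine the position.

Run:
```python
from h import *
s=robot.get_state();R=s['eef_rot']
a=ray('wrist',302.5,149,.177);print(a)
t=np.array([*((a[:2]+[.598,.192])/2),.177]);t=a*.6+np.array([.5985,.1925,.177])*.4
print(t,R.T@(t-s['tool_pos']))
```

```text
[0.60458412 0.18962179 0.177     ]
[0.60215047 0.19077308 0.177     ] [ 0.03413917 -0.02431068  0.16252657]
```

```bash
python3 -m crank '[{"travel":[0.017,-0.012,0.0],"angular":[0,0,0]},{"travel":[0.017,-0.012,0.02],"angular":[0,0,0]},{"travel":[0,0,0.035],"angular":[0,0,0]},{"travel":[0,0,0.035],"angular":[0,0,0]},{"travel":[0,0,0.03],"angular":[0,0,0]},{"travel":[0,0,0.017],"angular":[0,0,0]},{"travel":[0,0,0],"angular":[0,0,0]},{"travel":[0,0,0],"angular":[0,0,0]}]'
python3 - <<'E'
from h import *
s=robot.get_state();print(s['tool_pos'],s['contact_force'])
a=ray('wrist',320,200,.177)
w=snap('wrist','w2.png');d=snap('side','s2.png')
t=snap('top','t2.png')
f=lambda i,u,v,h:cv2.resize(i[v-h:v+h,u-h:u+h],(400,400),interpolation=2)
u,v=map(int,proj('wrist',(.602,.191,.177)));print(u,v)
x,y=map(int,proj('side',(.602,.191,.177)));print(x,y)
cv2.imwrite('pics/c3.png',np.hstack([f(w,u,max(v,90),90),f(d,x,y,50)])[:,:,::-1])
E
```

```text
time: 3.32
tool_pos: [0.6035, 0.1903, 0.204]
eef_rot: [[0.931, 0.365, 0.003], [0.365, -0.931, 0.0], [0.003, 0.001, -1.0]]
contact_force: [0.1, 0.2, -0.1]
grip_width: -0.0001
[0.6034593  0.19028398 0.20403396] [ 0.12679658  0.17810777 -0.06358244]
319 215
293 222
```

View pics/c3.png

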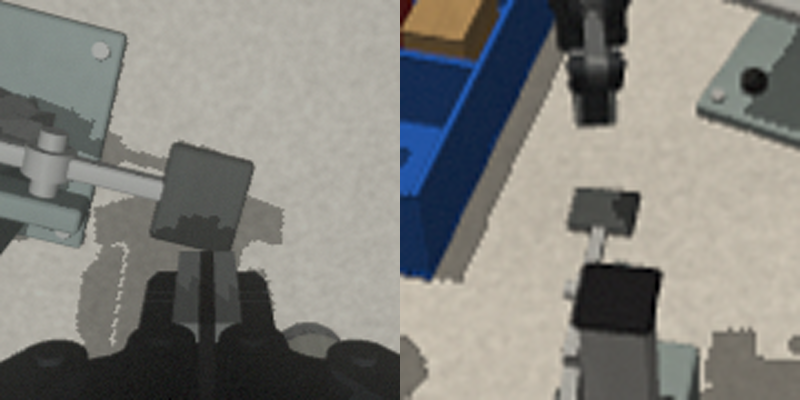

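The tip is centred over the pad to within 2 mm, with the pad centre at about (320,213) in the wrist view against (319,215) expected. Now I'll press 14 mm.

```bash
python3 -m crank '[{"travel":[0,0,0.012],"angular":[0,0,0]},{"travel":[0,0,0.01],"angular":[0,0,0]},{"travel":[0,0,0.005],"angular":[0,0,0]},{"travel":[0,0,0.005],"angular":[0,0,0]},{"travel":[0,0,0.005],"angular":[0,0,0]},{"travel":[0,0,0.004],"angular":[0,0,0]},{"travel":[0,0,0],"angular":[0,0,0]},{"travel":[0,0,0],"angular":[0,0,0]},{"travel":[0,0,0],"angular":[0,0,0]},{"travel":[0,0,0],"angular":[0,0,0]},{"travel":[0,0,0],"angular":[0,0,0]},{"travel":[0,0,0],"angular":[0,0,0]}]'
python3 - <<'E'
from h import *
d=snap('side','s3.png');w=cv2.imread('pics/s2.png')[:,:,::-1]
cv2.imwrite('pics/c4.png',np.hstack([w[150:400,200:400],d[150:400,200:400]])[:,:,::-1].repeat(2,0).repeat(2,1))
print(robot.get_state()['time'])
E
```

```text
time: 4.47
tool_pos: [0.6022, 0.1906, 0.1612]
eef_rot: [[0.931, 0.366, 0.001], [0.366, -0.931, 0.0], [0.0, 0.0, -1.0]]
contact_force: [-0.3, 0.3, -0.4]
grip_width: 0.0004
4.5167
```

View pics/c4.png

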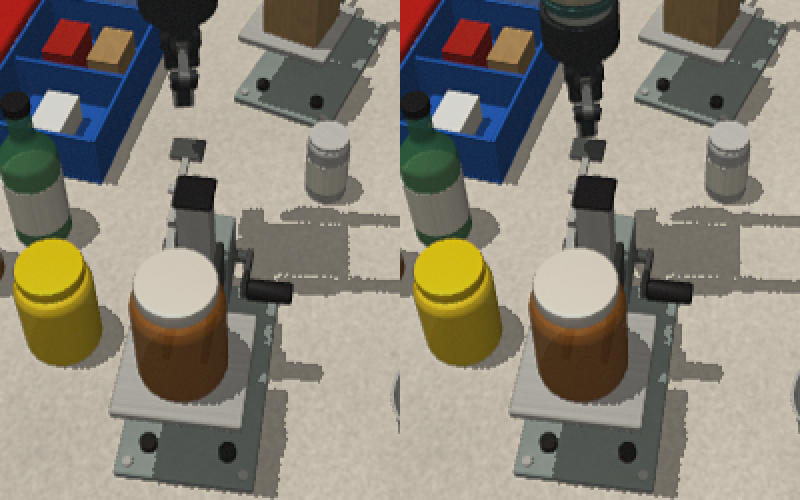

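No contact force at z = 0.161, and neither the pad nor the jar has moved. I'll check the tip and pad geometry.

Run:
```python
from h import *
s=robot.get_state();print(s['tool_pos'],s['contact_force'],s['grip_width'],s['time'])
for z in(.12,.14,.16,.177,.19):print(z,ray('top',257,204.25,z),ray('side',294.2,224.8,z))
for n in('side','top'):
  print(n,[np.round(proj(n,(.602,.1906,z)),1) for z in(.161,.177,.2,.22)])
w=snap('wrist','w3.png');d=cv2.imread('pics/s3.png')[:,:,::-1]
f=lambda i,u,v,h:cv2.resize(i[v-h:v+h,u-h:u+h],(400,400),interpolation=2)
cv2.imwrite('pics/c5.png',np.hstack([f(w,320,220,90),f(d,294,215,30)])[:,:,::-1])
```

```text
[0.60212831 0.1906278  0.1612095 ] [-0.33661663  0.11431896 -0.45024362] 0.00027933634822839163 4.5167
0.12 [0.61052598 0.19772238 0.12      ] [0.6159474  0.14652978 0.12      ]
0.14 [0.60583577 0.19553651 0.14      ] [0.60982537 0.16397046 0.14      ]
0.16 [0.60114556 0.19335065 0.16      ] [0.60370334 0.18141113 0.16      ]
0.177 [0.59715888 0.19149266 0.177     ] [0.59849961 0.19623571 0.177     ]
0.19 [0.59411024 0.19007185 0.19      ] [0.59452029 0.20757215 0.19      ]
side [array([293.7, 227.7]), array([293.4, 222.6]), array([292.9, 215.2]), array([292.5, 208.6])]
top [array([257.9, 203.8]), array([257.2, 202.6]), array([256.2, 200.7]), array([255.3, 199.1])]
```

View pics/c5.png

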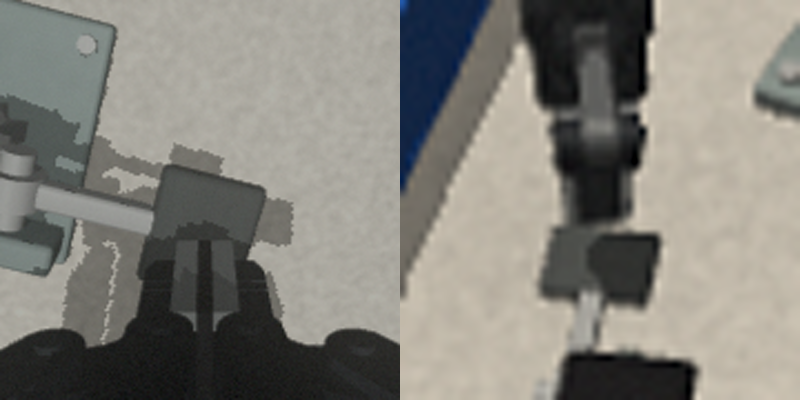

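Run:
```python
from h import *
s=robot.get_state();t=s['tool_pos'];R=s['eef_rot']
c=viewer.camera_info('wrist');print(R.T@(c['origin']-t),R.T@c['attitude'])
for k in(-.04,-.03,-.02,-.01,0):
  print(k,*[np.round(proj(n,t+R[:,2]*k),1) for n in('wrist','side')])
print(proj('wrist',(.6,.192,.177)))
```

```text
[ 0.07058305  0.00024113 -0.18005588] [[-8.89753508e-04 -9.59659917e-01 -2.81161968e-01]
 [ 9.99998881e-01 -1.19189466e-03  9.03610880e-04]
 [-1.20227459e-03 -2.81160850e-01  9.59659904e-01]]
-0.04 [321.  253.5] [292.8 214.8]
-0.03 [321.1 245.6] [293.1 218.1]
-0.02 [321.1 238.6] [293.3 221.3]
-0.01 [321.1 232.3] [293.5 224.5]
0 [321.1 226.7] [293.7 227.6]
(np.float64(317.78352321618405), np.float64(238.03270127695768))
```

Both views show the visible tip about 25–30 mm behind the reported TCP: side tip at (294,218), wrist tip v = 238. The pad is where I measured it, so the tip is still about 14 mm above it. I'll go down with the force watched.

```bash
python3 -m crank '[{"travel":[0,0,0.005],"angular":[0,0,0]},{"travel":[0,0,0.004],"angular":[0,0,0]},{"travel":[0,0,0],"angular":[0,0,0]},{"travel":[0,0,0],"angular":[0,0,0]}]'
python3 -m crank '[{"travel":[0,0,0.004],"angular":[0,0,0]},{"travel":[0,0,0],"angular":[0,0,0]},{"travel":[0,0,0],"angular":[0,0,0]}]' | grep -E "pos|force"
python3 -m crank '[{"travel":[0,0,0.003],"angular":[0,0,0]},{"travel":[0,0,0],"angular":[0,0,0]},{"travel":[0,0,0],"angular":[0,0,0]}]' | grep -E "pos|force"
python3 -m crank '[{"travel":[0,0,0.003],"angular":[0,0,0]},{"travel":[0,0,0],"angular":[0,0,0]},{"travel":[0,0,0],"angular":[0,0,0]}]' | grep -E "pos|force"
```

```text
time: 4.9
tool_pos: [0.6016, 0.1905, 0.1513]
eef_rot: [[0.931, 0.366, -0.001], [0.366, -0.931, -0.0], [-0.001, -0.0, -1.0]]
contact_force: [0.1, 0.2, 0.5]
grip_width: 0.0
tool_pos: [0.6018, 0.1905, 0.1477]
contact_force: [-0.3, -0.0, 0.0]
tool_pos: [0.6019, 0.1906, 0.1448]
contact_force: [0.3, -0.0, -0.4]
tool_pos: [0.6018, 0.1905, 0.1417]
contact_force: [-0.6, -0.1, 0.0]
```

Run:
```python
from h import *
w=snap('wrist','w4.png');d=snap('side','s4.png');print(robot.get_state()['tool_pos'],robot.get_state()['time'])
f=lambda i,u,v,h:cv2.resize(i[v-h:v+h,u-h:u+h],(400,400),interpolation=2)
cv2.imwrite('pics/c6.png',np.hstack([f(w,320,220,90),f(d,294,215,30)])[:,:,::-1])
```

```text
[0.60203528 0.19056688 0.14195215] 5.75
```

View pics/c6.png

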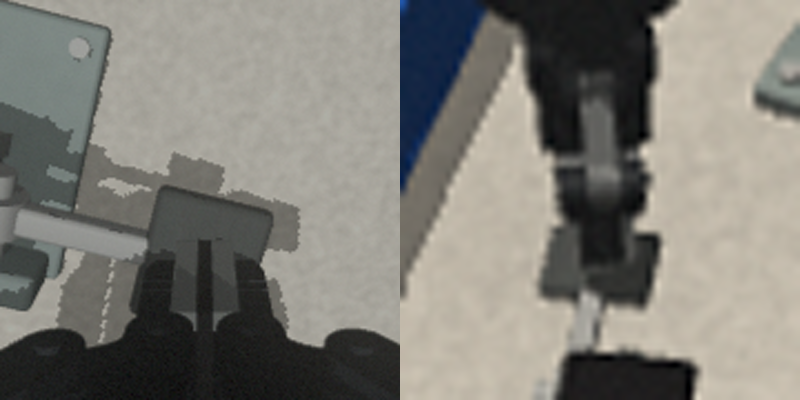

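The tip now sits right over the pad centre, at side v ≈ 225, the same as the pad. Contact is close, so I'll go on.

```bash
python3 -m crank '[{"travel":[0,0,0.003],"angular":[0,0,0]},{"travel":[0,0,0],"angular":[0,0,0]},{"travel":[0,0,0],"angular":[0,0,0]}]' | grep -E "pos|force"
python3 -m crank '[{"travel":[0,0,0.003],"angular":[0,0,0]},{"travel":[0,0,0],"angular":[0,0,0]},{"travel":[0,0,0],"angular":[0,0,0]}]' | grep -E "pos|force"
```

```text
tool_pos: [0.6025, 0.1906, 0.1393]
contact_force: [1.3, -0.6, 0.4]
tool_pos: [0.6025, 0.1904, 0.1363]
contact_force: [0.8, -1.4, 3.7]
```

```bash
python3 -m crank '[{"travel":[0,0,0.003],"angular":[0,0,0]},{"travel":[0,0,0.003],"angular":[0,0,0]},{"travel":[0,0,0.003],"angular":[0,0,0]},{"travel":[0,0,0.0025],"angular":[0,0,0]},{"travel":[0,0,0],"angular":[0,0,0]},{"travel":[0,0,0],"angular":[0,0,0]},{"travel":[0,0,0],"angular":[0,0,0]},{"travel":[0,0,0],"angular":[0,0,0]},{"travel":[0,0,0],"angular":[0,0,0]},{"travel":[0,0,0],"angular":[0,0,0]},{"travel":[0,0,0],"angular":[0,0,0]},{"travel":[0,0,0],"angular":[0,0,0]}]' | grep -E "time|pos|force"
python3 - <<'E'
from h import *
d=snap('side','s5.png');e=cv2.imread('pics/s4.png')[:,:,::-1]
cv2.imwrite('pics/c7.png',np.hstack([e[190:400,220:370],d[190:400,220:370]])[:,:,::-1].repeat(2,0).repeat(2,1))
E
```

```text
time: 7.25
tool_pos: [0.6018, 0.1905, 0.1245]
contact_force: [-0.2, 0.7, 2.1]
```

View pics/c7.png

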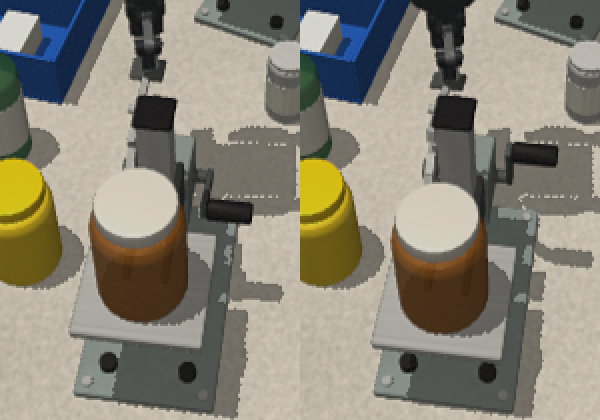

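It is lowering: the crank has turned and the jar is lower. I'll keep holding and track the lid's position numerically.

```bash
cat > lid.py <<'E'
from h import *
import sys
d=snap('side',sys.argv[1]).astype(int)
m=((d.min(2)>165)&(d.max(2)-d.min(2)<40)).astype(np.uint8);m[:,:262]=0;m[:,318:]=0;m[:255]=0
n,l,st,ce=cv2.connectedComponentsWithStats(m);i=1+st[1:,4].argmax()
s=robot.get_state();print(s['time'],ce[i],st[i],s['tool_pos'],s['contact_force'])
print('exp lid v at h:',[(h,round(proj('side',(.533,.415,.274-h))[1],1)) for h in(0,.03,.06,.09,.11)])
E
python3 lid.py a0.png
python3 -m crank '[{"travel":[0,0,0],"angular":[0,0,0]},{"travel":[0,0,0],"angular":[0,0,0]},{"travel":[0,0,0],"angular":[0,0,0]},{"travel":[0,0,0],"angular":[0,0,0]},{"travel":[0,0,0],"angular":[0,0,0]},{"travel":[0,0,0],"angular":[0,0,0]},{"travel":[0,0,0],"angular":[0,0,0]},{"travel":[0,0,0],"angular":[0,0,0]},{"travel":[0,0,0],"angular":[0,0,0]},{"travel":[0,0,0],"angular":[0,0,0]},{"travel":[0,0,0],"angular":[0,0,0]},{"travel":[0,0,0],"angular":[0,0,0]}]' >/dev/null
python3 lid.py a1.png
python3 -m crank '[{"travel":[0,0,0],"angular":[0,0,0]},{"travel":[0,0,0],"angular":[0,0,0]},{"travel":[0,0,0],"angular":[0,0,0]},{"travel":[0,0,0],"angular":[0,0,0]},{"travel":[0,0,0],"angular":[0,0,0]},{"travel":[0,0,0],"angular":[0,0,0]},{"travel":[0,0,0],"angular":[0,0,0]},{"travel":[0,0,0],"angular":[0,0,0]},{"travel":[0,0,0],"angular":[0,0,0]},{"travel":[0,0,0],"angular":[0,0,0]},{"travel":[0,0,0],"angular":[0,0,0]},{"travel":[0,0,0],"angular":[0,0,0]}]' >/dev/null
python3 lid.py a2.png
python3 -m crank '[{"travel":[0,0,0],"angular":[0,0,0]},{"travel":[0,0,0],"angular":[0,0,0]},{"travel":[0,0,0],"angular":[0,0,0]},{"travel":[0,0,0],"angular":[0,0,0]},{"travel":[0,0,0],"angular":[0,0,0]},{"travel":[0,0,0],"angular":[0,0,0]},{"travel":[0,0,0],"angular":[0,0,0]},{"travel":[0,0,0],"angular":[0,0,0]},{"travel":[0,0,0],"angular":[0,0,0]},{"travel":[0,0,0],"angular":[0,0,0]},{"travel":[0,0,0],"angular":[0,0,0]},{"travel":[0,0,0],"angular":[0,0,0]}]' >/dev/null
python3 lid.py a3.png
```

```text
7.35 [280.27090816 289.35146229] [ 262  255   47   76 1949] [0.60182397 0.19058387 0.12448515] [-0.53238049  1.05933187  1.82407059]
exp lid v at h: [(0, np.float64(286.1)), (0.03, np.float64(296.5)), (0.06, np.float64(306.3)), (0.09, np.float64(315.7)), (0.11, np.float64(321.7))]
8.4 [279.5152236  295.62892483] [ 262  255   47   84 2102] [0.60195956 0.19058094 0.1244624 ] [-0.18771175  0.48536468  1.55747775]
exp lid v at h: [(0, np.float64(286.1)), (0.03, np.float64(296.5)), (0.06, np.float64(306.3)), (0.09, np.float64(315.7)), (0.11, np.float64(321.7))]
9.45 [278.8988764  301.79011236] [ 262  255   48  102 2225] [0.60202024 0.19056196 0.12448769] [-0.53651036  0.66038547  1.79593613]
exp lid v at h: [(0, np.float64(286.1)), (0.03, np.float64(296.5)), (0.06, np.float64(306.3)), (0.09, np.float64(315.7)), (0.11, np.float64(321.7))]
10.5 [270.02416212 289.03975058] [ 262  255   25  103 1283] [0.60201659 0.1905859  0.12447717] [-0.63117964  0.27027637  1.24327451]
exp lid v at h: [(0, np.float64(286.1)), (0.03, np.float64(296.5)), (0.06, np.float64(306.3)), (0.09, np.float64(315.7)), (0.11, np.float64(321.7))]
```

```bash
cat > flow.py <<'E'
from h import *
import sys
t=cv2.imread('pics/side1.png')[270:312,264:314]
for f in sys.argv[1:]:
  r=cv2.matchTemplate(cv2.imread('pics/'+f)[200:400,240:340],t,cv2.TM_CCOEFF_NORMED);_,s,_,p=cv2.minMaxLoc(r);print(f,round(s,2),p[0]+240-264,p[1]+200-270)
E
python3 -m crank '[{"travel":[0,0,0],"angular":[0,0,0]},{"travel":[0,0,0],"angular":[0,0,0]},{"travel":[0,0,0],"angular":[0,0,0]},{"travel":[0,0,0],"angular":[0,0,0]},{"travel":[0,0,0],"angular":[0,0,0]},{"travel":[0,0,0],"angular":[0,0,0]},{"travel":[0,0,0],"angular":[0,0,0]},{"travel":[0,0,0],"angular":[0,0,0]},{"travel":[0,0,0],"angular":[0,0,0]},{"travel":[0,0,0],"angular":[0,0,0]},{"travel":[0,0,0],"angular":[0,0,0]},{"travel":[0,0,0],"angular":[0,0,0]}]' >/dev/null
python3 lid.py a4.png|head -1
python3 -m crank '[{"travel":[0,0,0],"angular":[0,0,0]},{"travel":[0,0,0],"angular":[0,0,0]},{"travel":[0,0,0],"angular":[0,0,0]},{"travel":[0,0,0],"angular":[0,0,0]},{"travel":[0,0,0],"angular":[0,0,0]},{"travel":[0,0,0],"angular":[0,0,0]},{"travel":[0,0,0],"angular":[0,0,0]},{"travel":[0,0,0],"angular":[0,0,0]},{"travel":[0,0,0],"angular":[0,0,0]},{"travel":[0,0,0],"angular":[0,0,0]},{"travel":[0,0,0],"angular":[0,0,0]},{"travel":[0,0,0],"angular":[0,0,0]}]' >/dev/null
python3 lid.py a5.png|head -1
python3 flow.py s5.png a0.png a1.png a2.png a3.png a4.png a5.png
```

```text
11.55 [269.93343774 289.10101801] [ 262  255   25  103 1277] [0.60199408 0.19055507 0.1244576 ] [-0.52563136  0.87210675  1.55350425]
12.6 [269.94984326 289.11050157] [ 262  255   25  103 1276] [0.60203634 0.19057434 0.12448254] [-1.72820169  0.01360908  1.29847859]
s5.png 0.97 1 7
a0.png 0.97 1 8
a1.png 0.94 1 17
a2.png 0.91 2 26
a3.png 0.89 2 34
a4.png 0.89 2 35
a5.png 0.89 2 35
```

The lid has stopped 35 px down, and 35.6 px is expected for 110 mm, so the platform is on its stops. I'll let go straight up.

```bash
python3 -m crank '[{"travel":[0,0,-0.006],"angular":[0,0,0]},{"travel":[0,0,-0.008],"angular":[0,0,0]},{"travel":[0,0,-0.01],"angular":[0,0,0]},{"travel":[0,0,-0.02],"angular":[0,0,0]},{"travel":[0,0,-0.03],"angular":[0,0,0]},{"travel":[0,0,-0.03],"angular":[0,0,0]},{"travel":[0,0,-0.02],"angular":[0,0,0]},{"travel":[0,0,0],"angular":[0,0,0]},{"travel":[0,0,0],"angular":[0,0,0]},{"travel":[0,0,0],"angular":[0,0,0]},{"travel":[0,0,0],"angular":[0,0,0]},{"travel":[0,0,0],"angular":[0,0,0]}]'
python3 lid.py a6.png|head -1;python3 flow.py a6.png
python3 -c "
import cv2,numpy as np
a=cv2.imread('pics/a6.png')[60:400,180:440];cv2.imwrite('pics/c8.png',cv2.resize(a,None,fx=1.7,fy=1.7,interpolation=2))"
```

```text
time: 13.6
tool_pos: [0.6012, 0.1904, 0.2469]
eef_rot: [[0.931, 0.366, -0.003], [0.366, -0.931, -0.001], [-0.003, -0.0, -1.0]]
contact_force: [-0.1, -0.4, 0.4]
grip_width: 0.0003
13.65 [270.09753954 287.6115993 ] [ 262  255   25  103 1138] [0.60137777 0.19040433 0.24704754] [-0.32418701 -0.89307735 -0.17994893]
a6.png 0.89 2 35
```

View pics/c8.png

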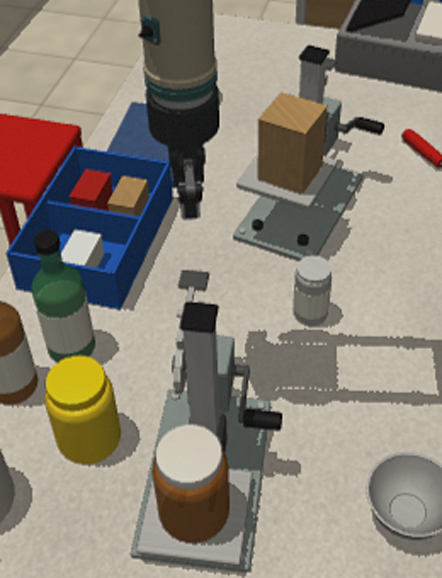

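The jar is standing on the lowered platform, the pad is back up at crop (193,279), the carton lift is untouched and still raised, and the arm is clear.

```bash
python3 -c "
from station import robot
print(robot.job_done())"
```

```text
the job is handed in; nothing more can be done
None
```

The jar lift is all the way down with the jar still standing on its platform, and I handed the job in at about 13.7 s.

I pressed the jar lift's thumb pad about 14 mm with shut fingers, at 1 to 4 N. I held it for about 6 s until the platform stopped, then let go straight up.

**Last checks**
- **Platform:** the jar lid moved 35 px down in the side view, against 35.6 px expected for 110 mm. It did not move over the last second of holding, nor after I let go.
- **Pawl and arm:** the pad is back up, so the pawl should have dropped. I did not see the pawl itself on the wheel. The arm is clear of everything, with no contact force beyond noise.
- **Carton lift:** it is still raised and was not touched.

**What disagreed:** the first press, to a reported height of 0.161 m, met nothing. Both cameras showed the fingertips well behind the reported TCP, and the pad was actually met at a reported height of about 0.138 m. That puts the tips nearly 40 mm behind it. I took the press depth from the force and the pictures instead, so the 14 mm is from felt contact and good to about 2 mm.

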